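# Set the flip tags of the instrument bins

## Robot

A 6-joint arm with a two-finger parallel gripper is mounted at the origin on the work surface. World frame = base frame: x ahead of the robot, y to its left, z up, the work surface at z = 0. Lengths are in m, angles in rad, forces in N, time in s.
With the tool pointing down it reaches from about 0.3 to 0.85 m from the base axis. Payload 4.2 kg.
Tool frame: the origin (TCP) lies on the mounting face of the last link; the fingertips stand 191 mm ahead of it and the grasp point (between the pads) lies 172 mm ahead of it; y points along the fingers, z is the direction in which the jaws open and shut, and the axes are right-handed (so a half turn about y gives the same grasp; the last joint's range is limited). The gripper opens to 91 mm and grips with 3 to 60 N. Pads are 32 mm wide; open, the fingers measure 118 mm over their backs; the gripper's body (76 mm by 178 mm) begins 60 mm behind the grasp point.
Start: joints at [1.266, 0.32, 1.565, -0, 1.257, -0.02], TCP at [0.162, 0.552, 0.405] pointing down, gripper open.
Joint ranges: [-3.11, 3.11], [-0.84, 2.01], [0.21, 2.61], [-1.34, 4.49], [0.05, 2.63], [-2.56, 2.56]. Speed limits (rad/s): [2.57, 2.57, 3.14, 3.14, 3.14, 3.14].

## Interface

Orientations are given as a unit quaternion [w, x, y, z].
In Python, from plant import arm, let_go, clamp, telemetry, imaging, workorder gives the robot as it stands. The module is installed in compiled form; this text tells all that it offers. Calls block until the motion is done:
- arm.reach(position, orientation): joint-space move of the TCP to a pose.
- arm.line_to(position, attitude=None, rate=0.15): straight line of the TCP; attitude=None keeps the orientation; rate is the mean speed in m/s.
- arm.goto_joints(angles): joint-space move.
- let_go() and clamp(effort=None): open the fingers fully, or close them until they stop; effort is the grip in N (None keeps the last).
- arm.pause(seconds).
- arm.solve_ik(position, orientation): joint angles nearest the present ones, or None.
- telemetry.get_state(): the state.
- imaging.read_camera(name): name is "side" or "top"; returns the picture (384x512x3 uint8, red, green, blue); there is no depth.
- imaging.camera_model(name): a dict with "K" (3x3 intrinsics, pixels), "origin" and "orientation" of the camera in the world. Camera axes: x right, y up, looking along -z (the intrinsics and any distortion apply to the point x, -y, -z); pixel columns grow to the right and rows downward; lengths in m; the calibration is good to about 2 mm. A picture is of the moment at which its call begins. camera_model takes no time and is no camera call.
A pose or a line that the arm cannot do raises arm.MotionError and nothing moves.
- workorder.close_job(): hands the job in, once; it reports no verdict.
The state is a dict: "clock": time; "qpos": joint angles; "qvel": joint speeds; "effort": joint torques, N m; "eef_pos": TCP position; "orientation": TCP orientation; "contact_force": force on the tool from outside, world axes, zero at the start; "wrist_torque": the same for the moment, N m; "gripper_width": finger opening in m.
Only numpy, scipy, OpenCV 4.12 (cv2) and the standard library are available. Lean on these libraries where they do the work, as an engineer would, in place of code of your own. Each camera call takes 0.05 s, during which the arm holds its last target. There are 200 camera calls.

## Task

Each of the four steel instrument bins has a hinged flip tag at its front. With the fingertips, push over the tags that are wrong, so that every bin with an instrument in it shows its disc (tag leaning over its bin) and every empty bin shows its bar (tag leaning away from its bin). Push only, grasp nothing, and leave the instruments and the things around the bins where they are.

Things in the scene. Friction and masses are not known exactly. Their poses are not given: they have to be found in the camera images.
- bin_a: Open steel bin A, fixed, 160 x 95 mm (x, y), walls 45 mm high, 3 mm thick. Origin: centre of its underside, 4 mm above the table; x points from its tag towards the bin's back, z up. The four bins stand in a row, 105 mm apart along y, in any order. Full: an instrument lies in it; empty: only a flat white paper liner.
- bin_a_floor (a point): Centre of the inner floor of bin A (3 mm above its underside).
- tag_a (a joint): Tag of bin A: plate 50 mm wide, 4 thick, 6 to 54 mm from a level hinge along the bin's y. 0 upright; + leans to +x over the bin (black DISC looks up = full); - leans to -x away from it (black BAR looks up = empty). Stops at +-0.75 rad. No spring: pushed past upright (under 1 N) it falls to the other stop.
- tag_a_hinge (a point): Middle of the hinge axis of tag A: fixed, 92.5 mm in front (-x) of the bin's centre and 68 mm above the bin's underside (72 mm above the table). Its axes are the bin's. The hinge rod is 10 mm thick and 60 mm long, on a 46 mm wide bracket below it.
- bin_b: Open steel bin B, fixed, 160 x 95 mm (x, y), walls 45 mm high, 3 mm thick. Origin: centre of its underside, 4 mm above the table; x points from its tag towards the bin's back, z up. The four bins stand in a row, 105 mm apart along y, in any order. Full: an instrument lies in it; empty: only a flat white paper liner.
- bin_b_floor (a point): Centre of the inner floor of bin B (3 mm above its underside).
- tag_b (a joint): Tag of bin B: plate 50 mm wide, 4 thick, 6 to 54 mm from a level hinge along the bin's y. 0 upright; + leans to +x over the bin (black DISC looks up = full); - leans to -x away from it (black BAR looks up = empty). Stops at +-0.75 rad. No spring: pushed past upright (under 1 N) it falls to the other stop.
- tag_b_hinge (a point): Middle of the hinge axis of tag B: fixed, 92.5 mm in front (-x) of the bin's centre and 68 mm above the bin's underside (72 mm above the table). Its axes are the bin's. The hinge rod is 10 mm thick and 60 mm long, on a 46 mm wide bracket below it.
- bin_c: Open steel bin C, fixed, 160 x 95 mm (x, y), walls 45 mm high, 3 mm thick. Origin: centre of its underside, 4 mm above the table; x points from its tag towards the bin's back, z up. The four bins stand in a row, 105 mm apart along y, in any order. Full: an instrument lies in it; empty: only a flat white paper liner.
- bin_c_floor (a point): Centre of the inner floor of bin C (3 mm above its underside).
- tag_c (a joint): Tag of bin C: plate 50 mm wide, 4 thick, 6 to 54 mm from a level hinge along the bin's y. 0 upright; + leans to +x over the bin (black DISC looks up = full); - leans to -x away from it (black BAR looks up = empty). Stops at +-0.75 rad. No spring: pushed past upright (under 1 N) it falls to the other stop.
- tag_c_hinge (a point): Middle of the hinge axis of tag C: fixed, 92.5 mm in front (-x) of the bin's centre and 68 mm above the bin's underside (72 mm above the table). Its axes are the bin's. The hinge rod is 10 mm thick and 60 mm long, on a 46 mm wide bracket below it.
- bin_d: Open steel bin D, fixed, 160 x 95 mm (x, y), walls 45 mm high, 3 mm thick. Origin: centre of its underside, 4 mm above the table; x points from its tag towards the bin's back, z up. The four bins stand in a row, 105 mm apart along y, in any order. Full: an instrument lies in it; empty: only a flat white paper liner.
- bin_d_floor (a point): Centre of the inner floor of bin D (3 mm above its underside).
- tag_d (a joint): Tag of bin D: plate 50 mm wide, 4 thick, 6 to 54 mm from a level hinge along the bin's y. 0 upright; + leans to +x over the bin (black DISC looks up = full); - leans to -x away from it (black BAR looks up = empty). Stops at +-0.75 rad. No spring: pushed past upright (under 1 N) it falls to the other stop.
- tag_d_hinge (a point): Middle of the hinge axis of tag D: fixed, 92.5 mm in front (-x) of the bin's centre and 68 mm above the bin's underside (72 mm above the table). Its axes are the bin's. The hinge rod is 10 mm thick and 60 mm long, on a 46 mm wide bracket below it.
- mallet: Instrument: mallet lying in a bin, 115 mm long along its x, black handle, steel head 56 x 28 x 24 mm. Origin near its middle, underneath. Lies below the bin's rim.
- pliers: Instrument: steel pliers lying in a bin, 120 mm long along its x, 15 mm high. Origin near its middle, underneath.
- cup: Bystander: steel cup, 72 mm wide, 70 mm high, standing on the table left of the bins. Origin: centre of its underside.
- lube_bottle: Bystander: white bottle, 48 mm wide, 105 mm high, standing right of the bins. Origin: centre of its underside.
- driver: Bystander: driver with black handle lying on the table on the robot's side of the tags, 167 mm long along its x, 22 mm high. Origin underneath, 75 mm from the handle's end.
Mind the look-alikes: they are no part of the job. Leave any turquoise look-alike of the bin_a alone. Leave any green look-alike of the bin_c alone.

How it is judged:
At the end, for the whole second after the job is handed in: The tags of the two bins that hold an instrument lean over their bins (joint above 0.6 rad), those of the two empty bins lean away (below -0.6 rad), all at rest (((horizontal distance between any of mallet, pliers and bin_a_floor below 0.05 m and value of joint tag_a above 0.6 rad) or (not (horizontal distance between any of mallet, pliers and bin_a_floor below 0.05 m) and value of joint tag_a below -0.6 rad)) and ((horizontal distance between any of mallet, pliers and bin_b_floor below 0.05 m and value of joint tag_b above 0.6 rad) or (not (horizontal distance between any of mallet, pliers and bin_b_floor below 0.05 m) and value of joint tag_b below -0.6 rad)) and ((horizontal distance between any of mallet, pliers and bin_c_floor below 0.05 m and value of joint tag_c above 0.6 rad) or (not (horizontal distance between any of mallet, pliers and bin_c_floor below 0.05 m) and value of joint tag_c below -0.6 rad)) and ((horizontal distance between any of mallet, pliers and bin_d_floor below 0.05 m and value of joint tag_d above 0.6 rad) or (not (horizontal distance between any of mallet, pliers and bin_d_floor below 0.05 m) and value of joint tag_d below -0.6 rad)) and velocity of joint tag_a between -0.1 and 0.1 rad/s and velocity of joint tag_b between -0.1 and 0.1 rad/s and velocity of joint tag_c between -0.1 and 0.1 rad/s and velocity of joint tag_d between -0.1 and 0.1 rad/s); the robot touches nothing.
It fails at once if lifting, carrying or pushing away the mallet (moved more than 20 mm) (distance of mallet from where it was at the start of the episode above 0.02 m).
It fails at once if lifting, carrying or pushing away the pliers (moved more than 20 mm) (distance of pliers from where it was at the start of the episode above 0.02 m).
It fails at once if lifting, carrying or pushing away the cup (moved more than 20 mm) (distance of cup from where it was at the start of the episode above 0.02 m).
It fails at once if lifting, carrying or pushing away the lube_bottle (moved more than 20 mm) (distance of lube_bottle from where it was at the start of the episode above 0.02 m).
It fails at once if lifting, carrying or pushing away the driver (moved more than 20 mm) (distance of driver from where it was at the start of the episode above 0.02 m).
It also fails if it takes over 64 s, if anything falls off the work surface, if the arm or the gripper's body presses on something with over 40 N, if the wrist force passes 120 N, or if a joint passes its speed limit or range.

## Working session

There is one attempt and no reset: what is moved stays moved. The work goes in short steps, each a Python script; the robot and the scene stay as the last script left them, time stands still between calls to the robot, and variables do not carry over. Pictures are saved under pics/ and viewed, about 8 in all and at most 12, crops included, and the job is handed in when it is done.

```bash
mkdir -p pics; python3 - <<'E'
from plant import arm, telemetry, imaging
import cv2,numpy as np
s=telemetry.get_state();print(s['clock'],s['eef_pos'],s['orientation'],s['gripper_width'])
for n in('top','side'):
    cv2.imwrite(f'pics/{n}0.png',cv2.resize(imaging.read_camera(n)[:,:,::-1],(800,600),interpolation=cv2.INTER_CUBIC));print(imaging.camera_model(n))
E
```

```text
0.0 [0.16151716 0.55167295 0.40391725] [-0.69933143  0.70057018 -0.10044125  0.10024232] 0.09153495235117041
{'K': array([[450.94322359,   0.        , 255.58672605],
       [  0.        , 450.94322359, 193.67638602],
       [  0.        ,   0.        ,   1.        ]]), 'origin': array([ 0.32345277, -0.03339529,  1.27817599]), 'orientation': array([-0.69600405, -0.05093372,  0.04444108,  0.71484901])}
{'K': array([[430.16272614,   0.        , 256.37035461],
       [  0.        , 430.16272614, 189.46770025],
       [  0.        ,   0.        ,   1.        ]]), 'origin': array([0.45813271, 0.65696333, 0.87574242]), 'orientation': array([-0.01106306, -0.00637593,  0.3402853 ,  0.94023554])}
```

View pics/top0.png

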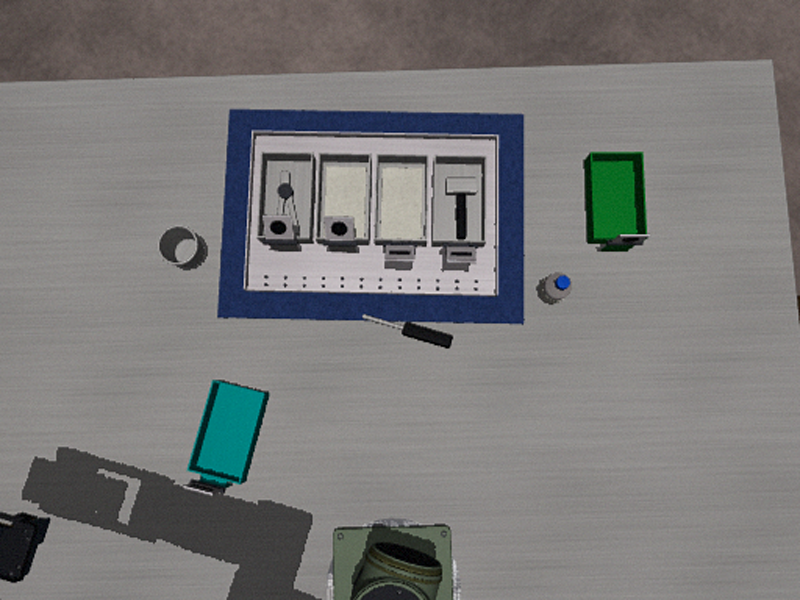

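View pics/side0.png

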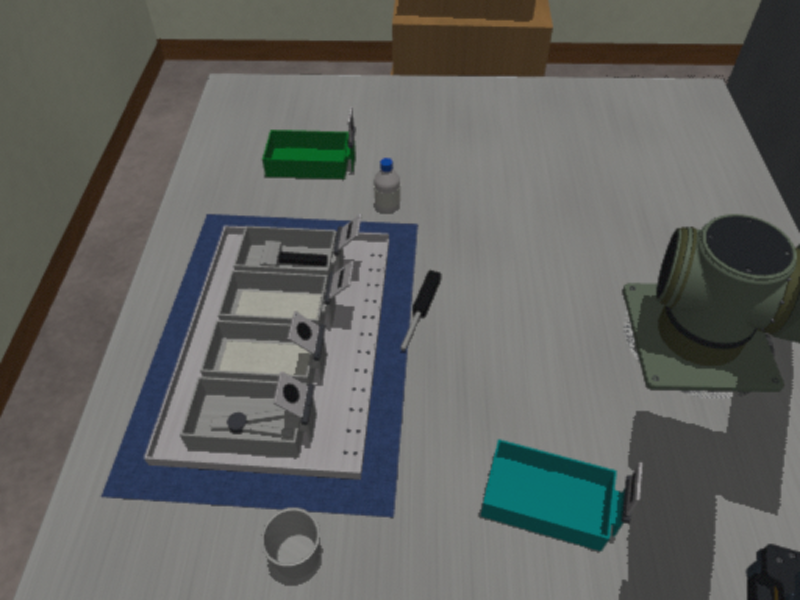

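Top view (800x600 pixels), bins left to right:
- (288,198): pliers, disc showing, correct.
- (345,198): empty, disc at (340,228), **wrong**.
- (402,198): empty, bar at (400,253), correct.
- (459,198): mallet, bar at (461,255), **wrong**.

The turquoise (228,430) and green (615,198) bins are the look-alikes, because they are coloured and stand outside the row of four. Next I'll measure and confirm this in a crop.

```bash
cat > h.py <<'E'
from plant import arm, let_go, clamp, telemetry, imaging, workorder
import cv2,numpy as np
from scipy.spatial.transform import Rotation as R
def cam(n):
    m=imaging.camera_model(n);q=m['orientation'];return m['K'],np.array(m['origin']),R.from_quat([q[1],q[2],q[3],q[0]]).as_matrix()
def ray(n,u,v):
    K,o,r=cam(n);d=np.linalg.inv(K)@[u,v,1];d=r@(d*[1,-1,-1]);return o,d/np.linalg.norm(d)
def plane(n,u,v,z):
    o,d=ray(n,u,v);return o+d*(z-o[2])/d[2]
def proj(n,p):
    K,o,r=cam(n);c=(r.T@(np.array(p)-o))*[1,-1,-1];c=K@c;return c[:2]/c[2]
def blobs(mask,lo,hi):
    n,_,st,ce=cv2.connectedComponentsWithStats(mask.astype(np.uint8))
    return [(ce[i],st[i]) for i in range(1,n) if lo<=st[i,4]<=hi]
E
python3 - <<'E'
from h import *
im=imaging.read_camera('top'); f=im.astype(int)
roi=np.zeros(im.shape[:2],bool); roi[92:175,160:318]=1
print('liner')
m=(f[:,:,0]-f[:,:,2]>8)&(f.sum(2)>450)&roi
for c,s in blobs(m,300,5000): print(c,s,plane('top',*c,.0085))
print('dark')
for c,s in blobs((f.max(2)<60)&roi,8,400): print(c,s,'disc',plane('top',*c,.094),)
print('tray/mat'); m=(f[:,:,2]-f[:,:,0]>40)&(f[:,:,2]>60)
for c,s in blobs(m,500,50000): print(c,s)
c=im[92:178,155:320]; cv2.imwrite('pics/crop.png',cv2.resize(c[:,:,::-1],None,fx=4.8,fy=4.8,interpolation=cv2.INTER_CUBIC))
E
```

```text
liner
[221.36912752 124.1409396 ] [206 106  29  46 894] [0.70252867 0.0701089  0.0085    ]
[256.68680851 129.78382979] [ 243  107   28   47 1175] [ 0.68268663 -0.03199807  0.0085    ]
dark
[162.  97.] [162  92   1  11  11] disc [0.75828995 0.22445177 0.094     ]
[175.54583333 112.85833333] [166  98  33  53 240] disc [0.7122991  0.18742101 0.094     ]
[214.21387283 110.6416185 ] [203  99  33  52 173] disc [0.71542915 0.08202093 0.094     ]
[188.81090909 145.33818182] [166 101  36  60 275] disc [0.62071268 0.1518157  0.094     ]
[256.71900826 101.57024793] [242 100  31   5 121] disc [ 0.73759261 -0.03426074  0.094     ]
[299.06432749 110.71345029] [279 101  31  53 171] disc [ 0.70840921 -0.14850786  0.094     ]
[237. 107.] [237 103   1   9   9] disc [0.72385486 0.01980526 0.094     ]
[161. 112.] [161 108   1   9   9] disc [0.71588911 0.22709624 0.094     ]
[182.53012048 121.56626506] [178 111  10  19  83] disc [0.68728577 0.16848525 0.094     ]
[294.11165049 135.59708738] [285 116  19  37 206] disc [ 0.6394511  -0.13248043  0.094     ]
[160.  133.5] [160 126   1  16  16] disc [0.65575819 0.22966958 0.094     ]
[177.53521127 145.05633803] [173 141  10   9  71] disc [0.62236329 0.18223671 0.094     ]
[216.60273973 145.84931507] [212 142  10   9  73] disc [0.6171553  0.07692343 0.094     ]
[236.  147.5] [236 143   1  10  10] disc [0.61111462 0.02479944 0.094     ]
[219.51282051 156.78846154] [203 153  33   9 156] disc [0.58688758 0.0695435  0.094     ]
[255.55555556 155.35802469] [240 154  33   4  81] disc [ 0.58805621 -0.02720493  0.094     ]
[291.52564103 156.42307692] [277 155  33   8  78] disc [ 0.58240823 -0.12341988  0.094     ]
[255.25925926 161.48148148] [249 161  14   2  27] disc [ 0.571354   -0.02597794  0.094     ]
[295. 162.] [289 161  13   3  33] disc [ 0.56693971 -0.13213784  0.094     ]
tray/mat
[239.47073588 142.40182544] [ 139   70  196  137 8765]
[145.79473684 276.11684211] [ 120  243   50   67 1900]
```

View pics/crop.png

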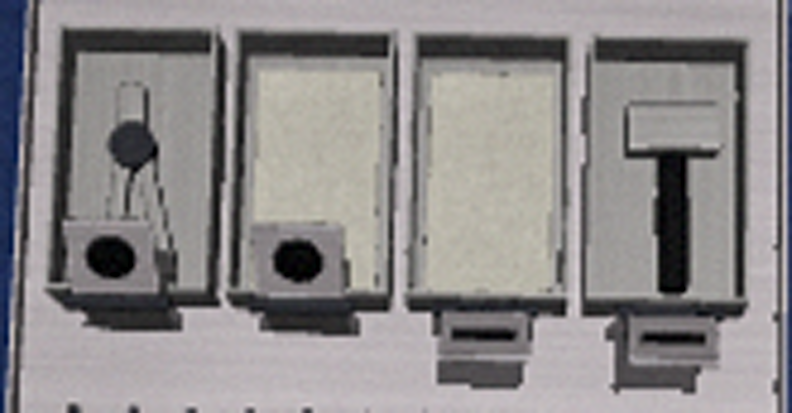

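The crop confirms it: empty bin 2 shows its disc and the mallet bin shows its bar, so those two tags are wrong. The measurements agree with the given sizes: disc spacing is 105.4 mm, and the hinges derived from the liner and from the bars match within about 2 mm. With yaw about -2.8°, hinge 2 is at (0.597, 0.078) and hinge 4 at (0.587, -0.132). I'll push now.

```bash
python3 - <<'E'
from h import *
ex=np.array([np.cos(-.049),np.sin(-.049),0]); dn=np.array([0,0,-1.])
def quat(zv):
    q=R.from_matrix(np.c_[np.cross(dn,zv),dn,zv]).as_quat();return np.r_[q[3],q[:3]]
def show(t):
    s=telemetry.get_state();print(t,round(s['clock'],2),np.round(s['eef_pos'],4),np.round(s['contact_force'],1))
hs={'t2':(np.array([.597,.078,0]),+1),'t4':(np.array([.587,-.132,0]),-1)}
clamp(10); q0=np.array(telemetry.get_state()['qpos'])
ey=np.cross([0,0,1],ex); best=None
for zv in(ex,-ex,ey,-ey):
    q=arm.solve_ik(hs['t2'][0]+[0,0,.4],quat(zv))
    if q is not None:
        print(np.round(q,2)); d=abs(np.array(q)-q0)[1:].max()
        if best is None or d<best[0]: best=(d,quat(zv))
Q=best[1]
for n,(h,s) in hs.items():
    a=h+ex*s*.078; z=lambda v:np.array([0,0,v])
    arm.reach(a+z(.40),Q)
    arm.line_to(a+z(.291),rate=.12); show(n+' down')
    for d in(.04,.02,.005,-.008):
        arm.line_to(h+ex*s*d+z(.291),rate=.06); show(n)
    arm.line_to(h-ex*s*.008+z(.40),rate=.12)
arm.reach(np.array([.25,.35,.42]),Q); arm.pause(.5); show('end')
for n in('top','side'):
    im=imaging.read_camera(n)
    c=im[80:200,130:380] if n=='top' else im[60:340,50:330]
    cv2.imwrite(f'pics/{n}1.png',cv2.resize(c[:,:,::-1],None,fx=3 if n=='top' else 2,fy=3 if n=='top' else 2,interpolation=cv2.INTER_CUBIC))
E
```

```text
[ 0.11  0.37  1.51 -0.    1.27  0.16]
[ 0.11  0.37  1.51 -0.    1.27 -1.41]
[ 0.11  0.37  1.51 -0.    1.27  1.73]
t2 down 5.06 [0.6752 0.0743 0.2919] [-0.5 -0.6  0.4]
t2 5.84 [0.637  0.0761 0.2911] [ 0.4  0.3 -0.3]
t2 6.33 [0.6167 0.0771 0.2911] [-0.1  0.5  0.7]
t2 6.72 [0.6017 0.0778 0.2911] [ 0.4 -0.3 -0.6]
t2 7.09 [0.5887 0.0784 0.2911] [ 1.2  0.9 -0.3]
t4 down 10.1 [ 0.5095 -0.1281  0.2916] [ 0.4 -0.  -0.8]
t4 10.88 [ 0.5469 -0.13    0.2907] [-0.5  0.4  0.4]
t4 11.37 [ 0.5673 -0.131   0.2908] [-0.7  0.4 -1.2]
t4 11.77 [ 0.5823 -0.1318  0.2909] [-0.4 -0.2 -0.1]
t4 12.13 [ 0.5953 -0.1324  0.2909] [0.3 0.5 0.7]
end 15.82 [0.2501 0.35   0.42  ] [ 0.6  0.3 -0.4]
```

View pics/top1.png

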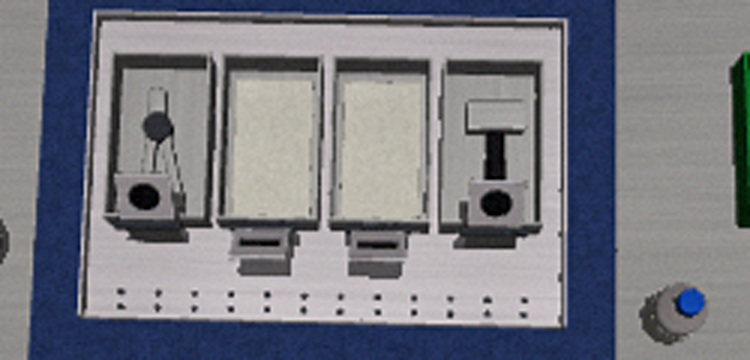

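View pics/side1.png

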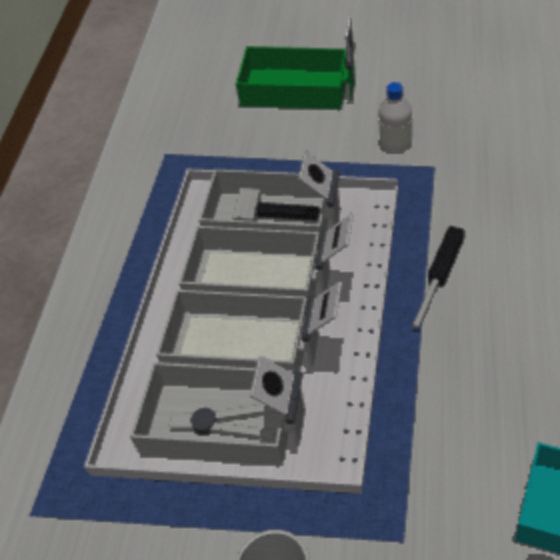

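Both views now show the pliers bin with its disc (top crop 143,196) and the mallet bin with its disc (495,203). The two empty bins show their bars (261,243 and 377,243). The tags lie flat at their stops and nothing else has moved, so I'm handing in.

```bash
python3 -c "
from h import *
workorder.close_job(); print(telemetry.get_state()['clock'])"
```

```text
the job is handed in; nothing more can be done
the job is handed in; nothing more can be done
```

I pushed over the two wrong tags with the closed fingertips and handed the job in. The robot's clock stood at about 16 s of the 64 s allowed, and the hand-in gave no verdict.

- **Second bin from the left (empty):** its tag went from disc to bar.
- **Rightmost bin (mallet):** its tag went from bar to disc.
- **The other two bins:** the pliers bin already showed its disc and the third bin (empty) its bar, so I left both tags alone.

**Last checks:** after the pushes, the top and side views both showed discs on the two full bins and bars on the two empty ones. All four tags looked fully over at their stops, though I judged that by eye and did not measure the tag angles. The mallet, pliers, bottle and driver looked unmoved. The cup was mostly outside those last crops, but the arm's path stayed well above it. External force readings, taken between moves, stayed at sensor-noise level (under about 2 N), and the arm was parked clear of everything. No check failed or disagreed.

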